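# Free a latched heating block and park it

### The arm

A 6-joint arm with a two-finger parallel gripper is mounted at the origin on a cart in front of the work surface, level with it; the furniture and walls round the work are solid. World frame = base frame: x ahead of the robot, y to its left, z up, the work surface at z = 0. Lengths are in m, angles in rad, forces in N, time in s.
With the tool pointing down it reaches from about 0.4 to 0.925 m from the base axis. Payload 3.4 kg.
Tool frame: the origin (TCP) lies at the very end of the fingers, on their centre line; the grasp point (between the pads) lies 19 mm behind it; z points along the fingers, y is the direction in which the jaws open and shut (so a half turn about z gives the same grasp; the last joint's range is limited). The gripper opens to 85 mm and grips with 20 to 120 N. Pads are 22 mm wide; open, the fingers measure 114 mm over their backs; the gripper's body (76 mm by 85 mm) begins 54 mm behind the grasp point. The pads swing forward as they close: fully open they stand 13 mm farther back than shut.
Start: joints at [-1.409, 0.307, 1.506, -0, 1.328, -0.073], TCP at [0.134, -0.559, 0.231] pointing down, gripper open.
Joint ranges: [-3.12, 3.12], [-1.05, 2.28], [0.14, 2.33], [-1.42, 4.57], [0.1, 2.73], [-2.68, 2.68]. Speed limits (rad/s): [2.57, 2.57, 3.14, 3.14, 3.14, 3.14].

### API

Orientations are given as a unit quaternion [w, x, y, z].
In Python, from rig import robot gives the robot as it stands. The module is installed in compiled form; this text tells all that it offers.
- The arm moves only by the shell command python3 -m jog 'ROWS' [FORCE]. ROWS is JSON, one flat list of numbers, 7 for each row, row after row: the turn, a rotation vector about the tool's x, y, z in units of 6 degrees (1.0 is 6 degrees), then the shift along the tool's x, y, z in units of 25 mm (1.0 is 25 mm), then the closure, from 0 (fully open) to 1 (shut). In form: [ax, ay, az, tx, ty, tz, gripper, ax, ay, az, tx, ty, tz, gripper, ...]. A call has 1 to 20 rows; each row is the pose to reach, as a shift and turn from the pose commanded when the call began, along the tool's axes at that moment; what a row does not reach only later rows make up. A row lasts 1/10 s, in which the tool goes at most 50 mm and 8.59 degrees, less where a joint would pass 70% of its speed; a pose out of reach is approached as far as the arm can. A call with a gripper value outside its range is refused whole. The fingers move at their own pace and stop on an object; FORCE is the grip in N (left out, the last holds). Time passes only in rows, so rows that repeat a pose let the fingers close. It gives the time, the measured TCP pose, the force and the opening at its end, in the units of the state.
- robot.get_obs(): the state, without advancing time (a new reading comes with each control period).
- robot.get_image(name): name is "scene" or "top"; returns a dict with "color" (420x560x3 uint8, blue, green, red), "mtx" (3x3 intrinsics, pixels), "D" ([k1, k2, p1, p2, k3] as OpenCV has them; the pictures are not rectified), "view" (4x4, takes a point from world to camera coordinates). Camera axes: x right, y up, looking along -z (the intrinsics and any distortion apply to the point x, -y, -z); pixel columns grow to the right and rows downward; lengths in m; the calibration is good to about 2 mm. A picture is of the moment at which its call begins. There is no depth.
- robot.close_job(): hands the job in, once; it reports no verdict.
The state is a dict: "t": time; "qpos": joint angles; "dq": joint speeds; "effort": joint torques, N m; "eef_pos": TCP position; "tcp_rot": TCP orientation; "contact_force": force on the tool from outside, world axes, zero at the start; "wrist_torque": the same for the moment, N m; "opening": finger opening in m.
Only numpy, scipy, OpenCV 4.12 (cv2) and the standard library are available. Lean on these libraries where they do the work, as an engineer would, in place of code of your own. Each camera call takes 0.05 s, during which the arm holds its last target. There are 200 camera calls.

### The job

Take the heating block with the six wide wells out of the two-bay dry block heater and stand it level in the steel parking cradle, either way round, without dropping it. It is latched: first push in the black plate under its front lip until the block springs up. Leave the other block seated and do not disturb the things around.

Things in the scene. Friction and masses are not known exactly. Their poses are not given: they have to be found in the camera images.
- heater: fixed dry block heater, white, 108 (x) x 230 (y) x 66 mm high (rim). Origin on the bench under the middle between its two bays, x axis to its rear (its front faces the robot), y to its left. Bays are centred at x = 0, y = +46 mm (left) and -46 mm (right), open on top, 1.5 mm play round a block. Control part at y = 88 to 142 mm
- bay_left (a point): centre of the left bay's floor, 26 mm above the bench, axes as the heater's. When a block is let go, spring pins in the floor raise it 14 mm; it then stays standing in the bay, loose, and must be drawn straight up another 26 mm to clear the rim
- bay_right (a point): the same for the right bay
- release_left_face (a point): middle of the front face of the left bay's black push-plate (34 mm wide, 30 mm high), 30 mm above the bench, axes as the heater's; push it along +x. It lies 12 mm behind the front edge and 38 mm below the underside of the seated block's lip, so the tool must lean back about 30 to 50 degrees, fingertips pointing down and to the heater's rear
- release_right_face (a point): the same for the right bay
- release_left (a joint): how far the left push-plate is pushed in, m: 0 at rest, 0.009 at its stop. It lets the block above go at 0.0035 to 0.0065. Spring 5 N at rest, 9 N at the stop; friction of the loaded hook adds up to 8 N until it lets go. It springs back when left
- release_right (a joint): the same for the right bay
- wide_block_grip (a point): centre of the handle bar of the block to take: aluminium, 80 (x) x 66 mm, six 18 mm wells, 98 mm high, 0.3 kg; in either bay. Bar along x: 60 long, 10 thick, 16 mm high. Point: 90 mm above the underside, 31 mm above the top deck, 4 mm in front (-x) of the body's middle. Its flange (underside at 42 mm, 5 mm thick) goes out 6 mm sideways and 28 mm to the front (the lip)
- fine_block_grip (a point): the same point on the other block, of the same shape but with 24 small wells of 8 mm; it stands in the other bay and stays there
- cradle_floor (a point): centre of the inner floor, 5 mm above the bench, of the fixed steel parking cradle: a plate with a rim 8 mm above this floor, 92 mm (x) by 78 mm (y) inside, so the block's 80 x 66 mm foot has 6 mm play each side (its lip stands out over the rim). The block's x axis goes along the cradle's x, either way round
- tube_rack: loose blue rack 38 x 110 x 38 mm with microtubes, standing to the right of the heater; not to be disturbed; origin at its underside
- timer: loose timer 62 x 62 x 20 mm in front of the heater's control part; not to be disturbed; origin at its underside
- reagent_bottle: loose reagent bottle, 56 mm in diameter, 105 mm high, standing beyond the cradle; not to be disturbed; origin at its underside
- petri_dish: loose closed dish, 58 mm in diameter, 15 mm high, near the bench's front edge; not to be disturbed
- petri_dish_2: a second such dish beside it; not to be disturbed
There are look-alikes about, which are no part of the job. Leave any blue or turquoise look-alike of the part that bears wide_block_grip alone.

How it is judged:
By the outcome, as a careful person would: the job done as asked, in the order asked, and still so for the second after the job is handed in, with the robot touching nothing.
It also fails if it takes over 67 s, if anything falls off the work surface, if the arm or the gripper's body presses on something with over 40 N, if the wrist force passes 120 N, or if a joint passes its speed limit or range.

## Working session

There is one attempt and no reset: what is moved stays moved. The work goes in short steps, Python scripts to look and compute and a shell command to move; the robot and the scene stay as the last step left them, time stands still between calls to the robot, and variables do not carry over. Pictures are saved under pics/ and viewed, about 8 in all and at most 12, crops included, and the job is handed in when it is done.

```bash
mkdir -p pics
cat > h.py <<'E'
import numpy as np, cv2
from scipy.spatial.transform import Rotation as R
from rig import robot
def grab(n):
    im=robot.get_image(n); im['color']=np.array(im['color']); return im
def ray(im,px):
    u=cv2.undistortPoints(np.array([[px]],float),np.array(im['mtx']),np.array(im['D']))[0,0]
    V=np.array(im['view']); d=V[:3,:3].T@np.array([u[0],-u[1],-1.]); o=-V[:3,:3].T@V[:3,3]
    return o,d
def onz(im,px,z):
    o,d=ray(im,px); return o+d*(z-o[2])/d[2]
def proj(im,p):
    V=np.array(im['view']); c=V[:3,:3]@np.array(p)+V[:3,3]
    q=cv2.projectPoints(np.array([[c[0],-c[1],-c[2]]]),np.zeros(3),np.zeros(3),np.array(im['mtx']),np.array(im['D']))[0]
    return q.ravel()
E
python3 - <<'E'
from h import *
for n in("scene","top"):
    im=grab(n); cv2.imwrite(f'pics/{n}0.png',im['color']); V=np.array(im['view']); print(n,-V[:3,:3].T@V[:3,3],V[2,:3],im['mtx'])
o=robot.get_obs(); print({k:np.round(v,3) for k,v in o.items()})
E
```

```text
scene [0.14367329 0.80867873 0.82625106] [-0.31596939  0.70472775  0.63523392] [[472.69065753   0.         272.50273819]
 [  0.         472.69065753 205.18811802]
 [  0.           0.           1.        ]]
top [ 0.39835427 -0.03426878  1.11006078] [-0.1053332  -0.02686508  0.99407403] [[395.92779709   0.         274.73014699]
 [  0.         395.92779709 210.55876519]
 [  0.           0.           1.        ]]
{'t': np.float64(0.1), 'qpos': array([-1.408,  0.308,  1.508,  0.   ,  1.328, -0.073]), 'dq': array([ 0.001, -0.003, -0.002,  0.001, -0.001, -0.001]), 'effort': array([ 0.0000e+00, -4.5853e+01, -2.5261e+01, -0.0000e+00,  6.0000e-03,
        0.0000e+00]), 'eef_pos': array([ 0.134, -0.558,  0.23 ]), 'tcp_rot': array([-0.001,  0.993,  0.118, -0.   ]), 'contact_force': array([ 0.666, -0.143, -0.349]), 'wrist_torque': array([-0.012, -0.002, -0.027]), 'opening': np.float64(0.086)}
```

View pics/scene0.png

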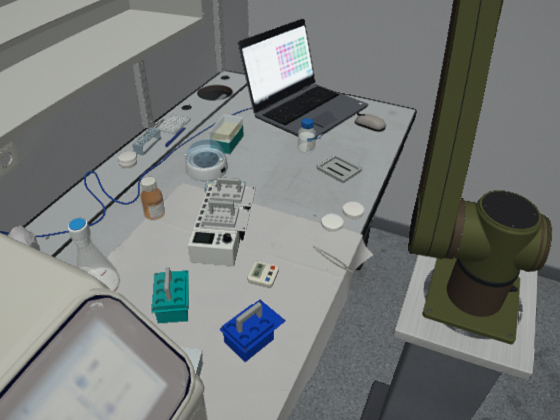

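View pics/top0.png

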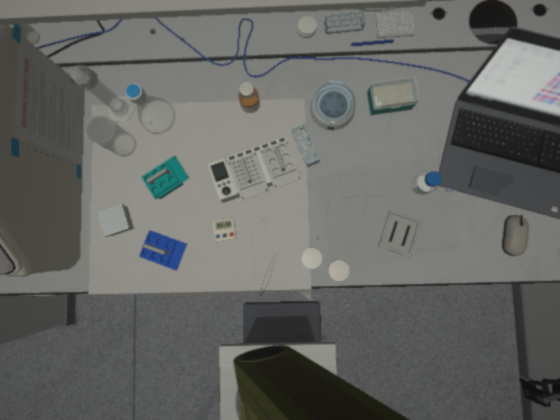

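The scene view shows the heater around (222,220) and the cradle at (339,168). In the top view the heater is at (255,170), the cradle at (400,233), the bottle at (430,181), the dishes at (312,258) and (339,270), the timer at (223,229) and the tube rack at (306,145).
Candidates for the wide block (top-view pixels): right-bay block (282,160), left-bay block (247,172, looks fine-welled), turquoise look-alike (165,177), blue look-alike (163,250). I'll check with a close crop.

Run:
```python
import cv2,numpy as np
a=cv2.imread('pics/top0.png')[125:215,200:325]; b=cv2.imread('pics/scene0.png')[170:270,180:270]
a=cv2.resize(a,None,fx=4,fy=4,interpolation=cv2.INTER_CUBIC)
b=cv2.resize(b,(324,360),interpolation=cv2.INTER_CUBIC)
c=cv2.resize(cv2.imread('pics/top0.png')[203:263,370:430],(240,240),interpolation=cv2.INTER_CUBIC)
d=cv2.resize(cv2.imread('pics/scene0.png')[148:188,309:369],(360,240),interpolation=cv2.INTER_CUBIC)
o=np.zeros((600,800,3),np.uint8);o[:360,:500]=a[:360,:500];o[:360,500-24:800]=b[:, :324];o[360:,:240]=c;o[360:,250:610]=d
cv2.imwrite('pics/crop1.png',o)
```

```text
(no output)
```

View pics/crop1.png

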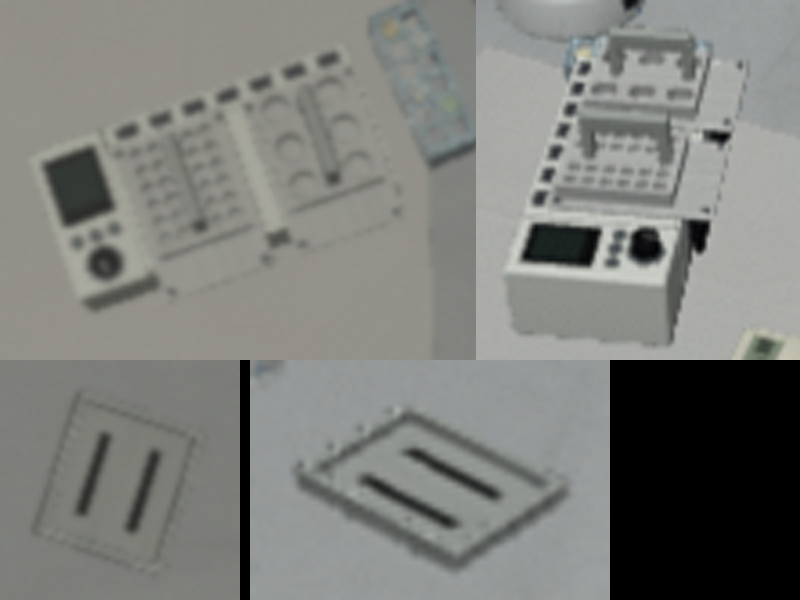

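Confirmed by the crop: the right-bay block has six wide wells and stays grey like the heater, so it is the target. The left one has 24 small wells. The cradle is empty, with its corners visible in both views.

```bash
cat > m.py <<'E'
from h import *
T=grab('top');S=grab('scene')
t=lambda x,y:(200+x/4,125+y/4); s=lambda x,y:(180+(x-476)/3.6,170+y/3.6)
ct=lambda x,y:(370+x/4,203+(y-360)/4); cs=lambda x,y:(309+(x-250)/6,148+(y-360)/6)
def fit(M,W):
    M=np.array(M)[:,:2];W=np.array(W)[:,:2]
    H=(M-M.mean(0)).T@(W-W.mean(0)); a=np.arctan2(H[0,1]-H[1,0],H[0,0]+H[1,1])
    Q=np.array([[np.cos(a),-np.sin(a)],[np.sin(a),np.cos(a)]]); o=W.mean(0)-Q@M.mean(0)
    return o,a,(W-(M@Q.T+o))*1000
P=[(T,t(331,176),(-34,-46,124)),(T,t(305,86),(26,-46,124)),(T,t(199,222),(-34,46,124)),(T,t(175,137),(26,46,124)),
(T,t(30,158),(54,142,66)),(T,t(82,297),(-54,142,66)),(T,t(347,43),(54,-88,66)),
(S,s(611,34),(26,-46,124)),(S,s(696,37),(-34,-46,124)),(S,s(582,115),(26,46,124)),(S,s(669,117),(-34,46,124)),
(S,s(508,267),(54,142,66)),(S,s(667,286),(-54,142,66))]
for sel in (None,T,S):
    q=[p for p in P if sel is None or p[0] is sel]
    W=[onz(i,u,m[2]/1000) for i,u,m in q]
    o,a,r=fit([np.array(m)/1000 for _,_,m in q],W); print('heater',o,np.degrees(a)); print(r.round(1).tolist())
C=[[ct(80,393),ct(197,435),ct(157,570),ct(33,530)],[cs(408,408),cs(568,487),cs(457,567),cs(300,480)]]
for i,c in zip((T,S),C):
    w=np.array([onz(i,u,.013)[:2] for u in c]); print('cradle',w.mean(0),w.round(3).tolist(),[np.linalg.norm(w[k]-w[k-1]).round(3) for k in range(4)])
for n,u,z in (('timer',(223,229),.02),('dish1',(312,258),.015),('dish2',(339,270),.015),('bottlecap',(432,178),.1),('rack',(306,145),.04),('dishtop',(333,104),.05)):
    print(n,onz(T,u,z).round(3))
E
python3 m.py
```

```text
heater [0.62747734 0.02361982] 16.59431330187889
[[0.0, -0.4], [1.3, -2.6], [-0.7, -4.3], [-2.8, -7.2], [0.5, -2.8], [8.3, -6.2], [7.1, 1.6], [-5.3, 8.0], [-3.3, 3.5], [-6.1, 6.0], [-1.5, 1.0], [-0.1, 0.3], [2.6, 3.1]]
heater [0.62972553 0.02052008] 17.19117390505444
[[-2.8, 2.9], [-1.3, 0.1], [-2.6, -0.8], [-4.6, -4.2], [-0.2, 0.2], [7.3, -2.1], [4.1, 3.9]]
heater [0.62460623 0.02706266] 15.83431610792169
[[-1.9, 5.1], [0.3, -0.2], [-3.9, 2.7], [0.9, -3.0], [0.7, -3.0], [3.9, -1.6]]
cradle [ 0.44178488 -0.34486971] [[0.504, -0.323], [0.472, -0.402], [0.381, -0.369], [0.41, -0.286]] [np.float64(0.101), np.float64(0.084), np.float64(0.097), np.float64(0.088)]
cradle [ 0.43683932 -0.33559113] [[0.47, -0.396], [0.374, -0.362], [0.405, -0.274], [0.499, -0.31]] [np.float64(0.09), np.float64(0.102), np.float64(0.094), np.float64(0.101)]
timer [0.467 0.14  0.02 ]
dish1 [ 0.381 -0.104  0.015]
dish2 [ 0.346 -0.176  0.015]
bottlecap [ 0.578 -0.412  0.1  ]
rack [ 0.691 -0.096  0.04 ]
dishtop [ 0.802 -0.174  0.05 ]
```

```bash
cat > v.py <<'E'
from h import *
a=cv2.imread('pics/top0.png');b=cv2.imread('pics/scene0.png')
T=grab('top');S=grab('scene')
def crop(im,x,y,w,h,k):
    c=cv2.resize(im[y:y+h,x:x+w],None,fx=k,fy=k,interpolation=cv2.INTER_CUBIC).astype(float)
    lo,hi=np.percentile(c,1),np.percentile(c,99.5); c=np.clip((c-lo)/(hi-lo)*255,0,255).astype(np.uint8)
    for i in range(0,w,10): cv2.putText(c,str(x+i),(i*k,8),0,.3,(0,0,255)); cv2.line(c,(i*k,10),(i*k,14),(0,0,255))
    for i in range(0,h,10): cv2.putText(c,str(y+i),(0,i*k+4),0,.3,(0,0,255)); cv2.line(c,(20,i*k),(24,i*k),(0,0,255))
    return c
A=crop(a,238,132,66,74,8)[:592,:400*2]; 
A=crop(a,236,132,57,85,7)[:595];B=crop(b,190,174,57,85,7)[:595]
cv2.imwrite('pics/crop2.png',np.hstack([A,B]))
for im,img,(x,y,w,h) in ((T,a,(380,210,40,48)),(S,b,(318,155,44,28))):
    g=cv2.cvtColor(img[y:y+h,x:x+w],cv2.COLOR_BGR2GRAY).astype(float); m=np.median(g)
    d=(g<m*0.6).astype(np.uint8); n,l,st,ce=cv2.connectedComponentsWithStats(d)
    cs=[]
    for k in range(1,n):
        if st[k,4]>8:
            mm=cv2.dilate((l==k).astype(np.uint8),np.ones((3,3)))*np.clip(m-g,0,None)*(np.clip(m-g,0,None)>8)
            yy,xx=np.mgrid[:h,:w]; c=np.array([(mm*xx).sum(),(mm*yy).sum()])/mm.sum()+[x,y]
            pts=np.argwhere(l==k)[:,::-1].astype(np.float32); v=cv2.fitLine(pts,2,0,.01,.01).ravel()[:2]
            p=onz(im,c,.005);e=onz(im,c+v*5,.005)-p; print('slot',st[k,4],c.round(1),p.round(4),np.degrees(np.arctan2(e[1],e[0])).round(1)); cs.append(p)
    print('centre',np.mean(cs,0))
E
python3 v.py
```

```text
slot 42 [392.8 231.4] [ 0.4482 -0.3299  0.005 ] -20.5
slot 45 [405.4 235.4] [ 0.4361 -0.3638  0.005 ] -20.5
centre [ 0.44214825 -0.34685474  0.005     ]
slot 29 [342.5 166.5] [ 0.435  -0.3618  0.005 ] 160.9
slot 29 [335.1 171.2] [ 0.4478 -0.3284  0.005 ] 160.6
centre [ 0.44142195 -0.34509976  0.005     ]
```

View pics/crop2.png

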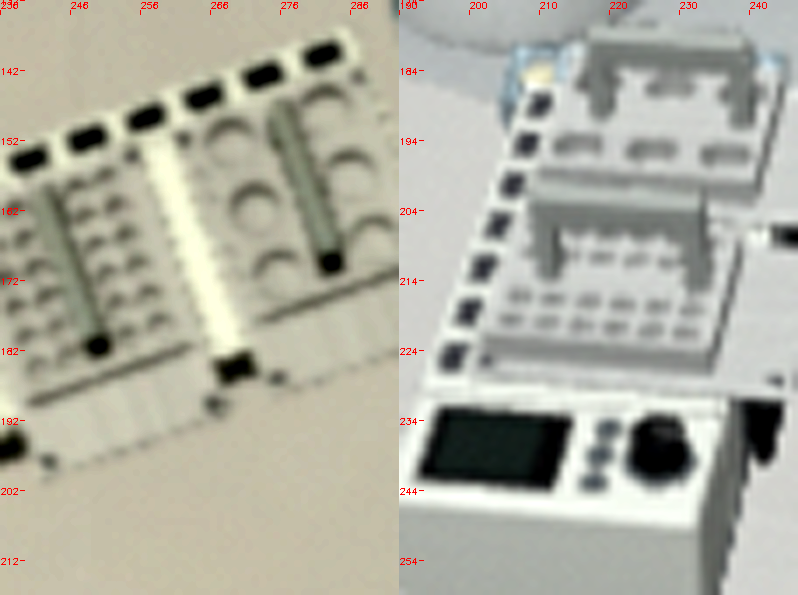

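The left half (top view) shows the target bar from about (276,146) to (283,168) and the other bar from (242,159) to (249,179). The right half (scene) shows the bar tops at (217,179)–(240,180) and (209,200)–(233,202). I'll triangulate these.

Run:
```python
from h import *
T=grab('top');S=grab('scene')
L={'Rr':((275.7,146.3),(217.1,178.7)),'Rf':((282.7,167.6),(240.,179.7)),'Lr':((242,158.7),(208.6,200.1)),'Lf':((249.4,179.4),(233.3,201.6))}
P={}
for k,(u,v) in L.items():
    o1,d1=ray(T,u);o2,d2=ray(S,v); d1/=np.linalg.norm(d1);d2/=np.linalg.norm(d2)
    A=np.c_[d1,-d2]; x=np.linalg.lstsq(A,o2-o1,rcond=None)[0]; p,q=o1+x[0]*d1,o2+x[1]*d2
    P[k]=(p+q)/2; print(k,P[k].round(4),'gap mm',((p-q)*1000).round(1),'onz T',onz(T,u,.124)[:2].round(4),'S',onz(S,v,.124)[:2].round(4))
for tag,f in (('tri',lambda k:P[k]),('T',lambda k:onz(T,L[k][0],.124)),('S',lambda k:onz(S,L[k][1],.124))):
    r=(f('Rr')+f('Rf'))/2;l=(f('Lr')+f('Lf'))/2; d=l-r;e=f('Rr')-f('Rf');
    print(tag,'Rmid',r.round(4),'Lmid',l.round(4),'dist',np.linalg.norm(d[:2]).round(4),'yaw',np.degrees(np.arctan2(-d[0],d[1])).round(2),'bar yaw',np.degrees(np.arctan2(e[1],e[0])).round(1),'len',np.linalg.norm(e).round(4))
```

```text
Rr [ 0.6682 -0.0144  0.1179] gap mm [1.6 0.6 0.4] onz T [ 0.6674 -0.0142] S [ 0.6627 -0.0074]
Rf [ 0.6113 -0.0309  0.1212] gap mm [1.8 0.7 0.4] onz T [ 0.6116 -0.0306] S [ 0.6084 -0.0277]
Lr [0.6395 0.073  0.1213] gap mm [-1.6 -0.6 -0.5] onz T [0.638  0.0724] S [0.6385 0.076 ]
Lf [0.5839 0.0545 0.1223] gap mm [0.6 0.2 0.1] onz T [0.5839 0.0545] S [0.5825 0.0563]
tri Rmid [ 0.6398 -0.0227  0.1196] Lmid [0.6117 0.0638 0.1218] dist 0.0909 yaw 17.97 bar yaw 16.1 len 0.0594
T Rmid [ 0.6395 -0.0224  0.124 ] Lmid [0.611  0.0635 0.124 ] dist 0.0905 yaw 18.41 bar yaw 16.3 len 0.0581
S Rmid [ 0.6356 -0.0175  0.124 ] Lmid [0.6105 0.0661 0.124 ] dist 0.0874 yaw 16.67 bar yaw 20.5 len 0.058
```

Rays agree within about 2 mm, giving:
- **Heater:** yaw about 17.3°, target bar centre about (0.639,-0.022).
- **Cradle:** centre (0.442,-0.346), yaw about -20°.

Next is a helper that converts targets to jog units.

```bash
cat > to.py <<'E'
from h import *
B=np.array([.6428,-.0208,0]);YAW=np.radians(17.3)
def loc(x,y,z,o=B,yaw=YAW): return o+np.array([x*np.cos(yaw)-y*np.sin(yaw),x*np.sin(yaw)+y*np.cos(yaw),z])
def to(p,yaw,lean,tag=''):
    ob=robot.get_obs(); q=np.array(ob['tcp_rot']); Rc=R.from_quat(q[[1,2,3,0]])
    Rt=R.from_euler('z',yaw,degrees=True)*R.from_matrix(np.diag([1,-1,-1]))*R.from_euler('y',lean,degrees=True)
    print(tag,'turn',(np.degrees((Rc.inv()*Rt).as_rotvec())/6).round(2),'shift',(Rc.inv().apply(np.array(p)-ob['eef_pos'])/.025).round(2))
def where(o=B,yaw=YAW):
    ob=robot.get_obs(); d=np.array(ob['eef_pos'])-o; c,s=np.cos(yaw),np.sin(yaw)
    q=np.array(ob['tcp_rot']);M=R.from_quat(q[[1,2,3,0]]).as_matrix()
    print('t',round(float(ob['t']),2),'local mm',(np.array([c*d[0]+s*d[1],-s*d[0]+c*d[1],d[2]])*1000).round(1),'yaw',np.degrees(np.arctan2(-M[0,1],M[1,1]))-180,'zax',M[:,2].round(3),'F',np.round(ob['contact_force'],1),'open',ob['opening'].round(4))
E
python3 -c "
from to import *
where(); to(loc(-.110,0,.10),17.3,45)"
```

```text
Traceback (most recent call last):
  File "to.py", line 11, in where
    print('t',round(float(ob['t']),2),'local mm',(np.array([c*d[0]+s*d[1],-s*d[0]+c*d[1],d[2]])*1000).round(1),'yaw',np.degrees(np.arctan2(-M[0,1],M[1,1]))-180,'zax',M[:,2].round(3),'F',np.round(ob['contact_force'],1),'open',ob['opening'].round(4))
                                                                                                                                                                                                                                 ^^^^^^^^^^^^^^^^^^^
AttributeError: 'float' object has no attribute 'round'
```

```bash
sed -i "s/ob\['opening'\].round(4)/round(float(ob['opening']),4)/; s/np.degrees(np.arctan2(-M\[0,1\],M\[1,1\]))-180/np.degrees(np.arctan2(M[0,1],-M[1,1])).round(1)/" to.py
python3 -c "
from to import *
where(); to(loc(-.110,0,.10),17.3,45)"
```

```text
t 0.4 local mm [-645.5 -362.6  231.2] yaw 13.5 zax [-0.  0. -1.] F [ 0.3  0.  -0.3] open 0.0853
 turn [ 0.25  7.5  -0.6 ] shift [ 20.42 -15.89   5.25]
```

```bash
python3 -m jog '[0,0,-0.6,10,-8,0,1, 0,0,-0.6,10,-8,0,1, 0,0,-0.6,10,-8,0,1, 0,0,-0.6,10,-8,0,1, 0,0,-0.6,10,-8,0,1, 0,0,-0.6,10,-8,0,1, 0,0,-0.6,10,-8,0,1, 0.25,7.5,-0.6,20.4,-15.9,3,1, 0.25,7.5,-0.6,20.4,-15.9,3,1, 0.25,7.5,-0.6,20.4,-15.9,3,1, 0.25,7.5,-0.6,20.4,-15.9,3,1, 0.25,7.5,-0.6,20.4,-15.9,3,1, 0.25,7.5,-0.6,20.4,-15.9,3,1, 0.25,7.5,-0.6,20.4,-15.9,3,1, 0.25,7.5,-0.6,20.4,-15.9,5.25,1, 0.25,7.5,-0.6,20.4,-15.9,5.25,1, 0.25,7.5,-0.6,20.4,-15.9,5.25,1]' 40
python3 -c "
from to import *
where(); to(loc(-.07,0,.03),17.3,45); to(loc(-.07,0,.024),17.3,45)"
```

```text
t: 2.1
eef_pos: [0.5414, -0.0544, 0.0989]
tcp_rot: [-0.06, 0.915, 0.139, 0.374]
contact_force: [0.6, 0.3, -0.3]
opening: -0.0001
t 2.1 local mm [-106.8   -1.9   98.9] yaw 17.5 zax [ 0.668  0.215 -0.712] F [ 0.6  0.3 -0.3] open -0.0001
 turn [-0.06  0.07 -0.02] shift [-0.89 -0.06  2.99]
 turn [-0.06  0.07 -0.02] shift [-1.05 -0.05  3.17]
```

```bash
python3 -m jog '[0,0,0,-0.5,0,1.5,1, 0,0,0,-1,0,2.4,1, 0,0,0,-1,0,3.1,1, 0,0,0,-1,0,3.1,1, 0,0,0,-1,0,3.1,1]'
python3 -c "
from to import *
where()
from v import crop
T=grab('top')['color'];S=grab('scene')['color']
cv2.imwrite('pics/crop3.png',np.hstack([crop(T,225,125,80,90,5),crop(S,190,165,80,90,5)]))" | head -1
```

```text
t: 2.6
eef_pos: [0.577, -0.0443, 0.0309]
tcp_rot: [-0.059, 0.914, 0.14, 0.377]
contact_force: [-0.2, 0.4, -0.1]
opening: 0.0003
t 2.6 local mm [-69.8  -2.9  30.9] yaw 17.5 zax [ 0.672  0.213 -0.709] F [-0.2  0.4 -0.1] open 0.0003
```

View pics/crop3.png

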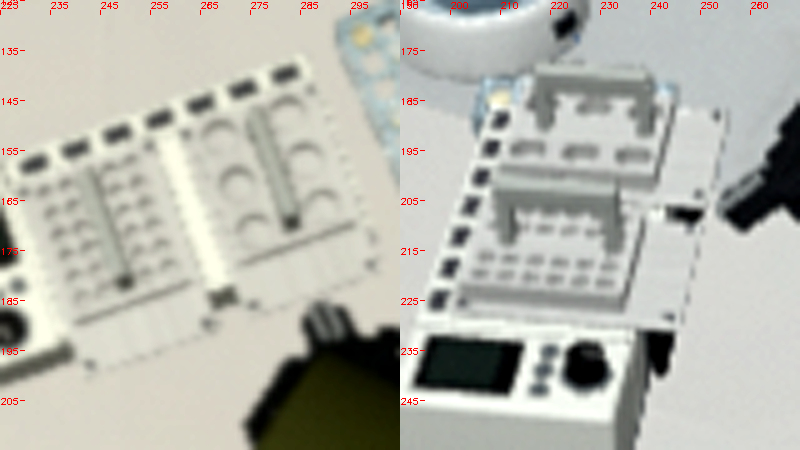

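The crop shows the closed fingertips at top (290,187), laterally at the middle of the right lip, with free space in the scene view. Now I'll lower and push in small steps.

```bash
python3 -m jog '[0,0,0,0.08,-0.1,0.48,1, 0,0,0,0.08,-0.1,0.48,1, 0,0,0,0.22,-0.1,0.62,1, 0,0,0,0.22,-0.1,0.62,1]'
python3 -c "
from to import *
where()"
```

```text
t: 3.2
eef_pos: [0.5888, -0.0377, 0.0229]
tcp_rot: [-0.059, 0.915, 0.139, 0.375]
contact_force: [-7.7, -5.0, 5.5]
opening: -0.0002
t 3.2 local mm [-56.6  -0.1  22.9] yaw 17.4 zax [ 0.67   0.212 -0.712] F [-7.7 -5.   5.5] open -0.0002
```

```bash
python3 -m jog '[0,0,0,0.06,0,0.06,1, 0,0,0,0.12,0,0.12,1, 0,0,0,0.18,0,0.18,1, 0,0,0,0.18,0,0.18,1]'
python3 -c "
from to import *
where()"
```

```text
t: 3.6
eef_pos: [0.5941, -0.036, 0.0227]
tcp_rot: [-0.059, 0.915, 0.139, 0.375]
contact_force: [-9.4, -4.3, 5.2]
opening: -0.0003
t 3.6 local mm [-51.   -0.   22.7] yaw 17.3 zax [ 0.669  0.211 -0.712] F [-9.4 -4.3  5.2] open -0.0003
```

```bash
python3 -m jog '[0,0,0,0.06,0,0.06,1, 0,0,0,0.10,0,0.10,1, 0,0,0,0.10,0,0.10,1, 0,0,0,0.10,0,0.10,1]'
python3 -c "
from to import *
where()
T=grab('top')['color'];S=grab('scene')['color']
from v import crop
cv2.imwrite('pics/crop4.png',np.hstack([crop(T,225,125,80,90,5),crop(S,190,165,80,90,5)]))" | head -1
```

```text
t: 4.0
eef_pos: [0.5942, -0.0355, 0.0219]
tcp_rot: [-0.058, 0.916, 0.137, 0.372]
contact_force: [-21.0, -9.8, 12.3]
opening: -0.0003
t 4.0 local mm [-50.8   0.4  21.9] yaw 17.1 zax [ 0.666  0.209 -0.716] F [-21.   -9.8  12.3] open -0.0003
```

View pics/crop4.png

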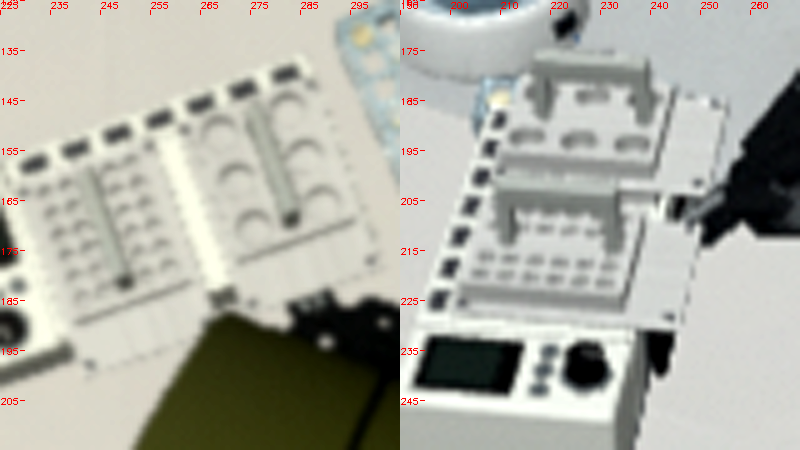

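The block sprang up: in the scene view its bar top rose from row 178 to about 175.5 and the body stands proud of the rim, while the left block is unchanged. The force rose to 26 N at the stop. Retreating now.

```bash
python3 -m jog '[0,0,0,-0.4,0,-0.4,1, 0,0,0,-0.8,0,-0.8,1, 0,0,0,-0.8,0,-2,1, 0,0,0,-0.8,0,-4,1, 0,0,0,-0.8,0,-6,1, 0,-2,0,-0.8,0,-8,0.6, 0,-4,0,-0.8,0,-8,0.5, 0,-6,0,-0.8,0,-8,0.5, 0,-7.4,0,-0.8,0,-8,0.5, 0,-7.4,0,-0.8,0,-8,0.5]'
python3 - <<'E'
from to import *
where()
T=grab('top');S=grab('scene')
L={'r':((275.4,145.8),(216.8,175.8)),'f':((282.4,166.8),(239.4,177.))}
P={}
for k,(u,v) in L.items():
    o1,d1=ray(T,u);o2,d2=ray(S,v); x=np.linalg.lstsq(np.c_[d1,-d2],o2-o1,rcond=None)[0]
    P[k]=(o1+x[0]*d1+o2+x[1]*d2)/2; print(k,P[k].round(4),onz(T,u,.138).round(4),onz(S,v,.138).round(4))
print('mid',(P['r']+P['f'])/2)
from v import crop
cv2.imwrite('pics/crop5.png',np.hstack([crop(T['color'],250,130,60,60,6),crop(S['color'],200,165,60,60,6)]))
to(loc(-.004,0,.17),17.3,0)
E
```

```text
t: 5.2
eef_pos: [0.4537, -0.0747, 0.1487]
tcp_rot: [-0.061, 0.962, 0.161, 0.212]
contact_force: [0.2, 1.8, -0.4]
opening: 0.0431
t 5.2 local mm [-196.6    4.8  148.7] yaw 19.6 zax [ 0.388  0.186 -0.903] F [ 0.2  1.8 -0.4] open 0.0431
r [ 0.6674 -0.0137  0.1275] [ 0.6649 -0.0138  0.138 ] [ 0.6591 -0.0014  0.138 ]
f [ 0.6118 -0.0301  0.1299] [ 0.6107 -0.0299  0.138 ] [ 0.6057 -0.0204  0.138 ]
mid [ 0.63961222 -0.02192457  0.12870458]
slot 42 [392.8 231.4] [ 0.4482 -0.3299  0.005 ] -20.5
slot 45 [405.4 235.4] [ 0.4361 -0.3638  0.005 ] -20.5
centre [ 0.44214825 -0.34685474  0.005     ]
slot 29 [342.5 166.5] [ 0.435  -0.3618  0.005 ] 160.9
slot 29 [335.1 171.2] [ 0.4478 -0.3284  0.005 ] 160.6
centre [ 0.44142195 -0.34509976  0.005     ]
 turn [-0.57 -4.28  0.32] shift [7.21 0.53 2.49]
```

View pics/crop5.png

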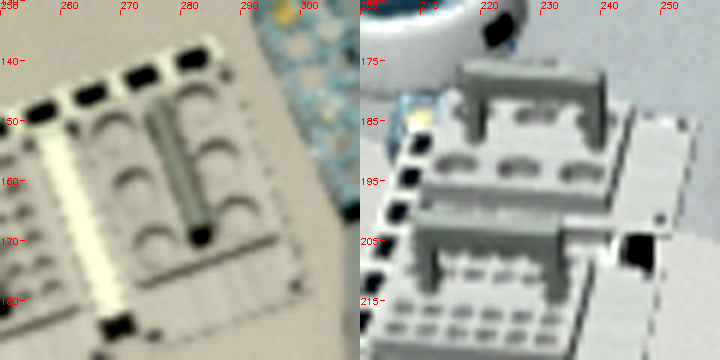

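The crop shows the wide block raised, with its bar from top (276,147) to (283,167). The bar mid is still about (0.6396,-0.022). Hovering above it.

```bash
python3 -m jog '[-0.3,-2,0.2,1.5,0,-0.6,0.5, -0.57,-4.28,0.32,3,0.3,0,0.5, -0.57,-4.28,0.32,5,0.5,1,0.5, -0.57,-4.28,0.32,7.2,0.53,2.2,0.5, -0.57,-4.28,0.32,7.2,0.53,2.2,0.5, -0.57,-4.28,0.32,7.2,0.53,2.2,0.5, -0.57,-4.28,0.32,7.2,0.53,2.2,0.5, -0.57,-4.28,0.32,7.2,0.53,2.2,0.5]'
python3 - <<'E'
from to import *
where()
T=grab('top');S=grab('scene')
L={'r':((276.2,146.7),(217.4,175.6)),'f':((282.9,167.2),(240.1,176.8))}
P={}
for k,(u,v) in L.items():
    o1,d1=ray(T,u);o2,d2=ray(S,v); x=np.linalg.lstsq(np.c_[d1,-d2],o2-o1,rcond=None)[0]
    P[k]=(o1+x[0]*d1+o2+x[1]*d2)/2; print(k,P[k].round(4),onz(T,u,.138).round(4))
print('mid',(P['r']+P['f'])/2)
to(loc(-.004,0,.110),17.3,0)
im=cv2.resize(S['color'][150:250,180:280],None,fx=6,fy=6,interpolation=cv2.INTER_CUBIC); cv2.imwrite('pics/crop6.png',im)
E
```

```text
t: 6.2
eef_pos: [0.6326, -0.0242, 0.1732]
tcp_rot: [-0.002, 0.989, 0.15, -0.004]
contact_force: [-0.1, -0.2, 0.1]
opening: 0.0423
t 6.2 local mm [-10.7  -0.3 173.2] yaw 17.2 zax [-0.009  0.003 -1.   ] F [-0.1 -0.2  0.1] open 0.0423
r [ 0.6658 -0.0154  0.1273] [ 0.6625 -0.0158  0.138 ]
f [ 0.6106 -0.0314  0.1301] [ 0.6096 -0.0311  0.138 ]
mid [ 0.63820441 -0.02340467  0.12868002]
 turn [-0.03  0.05 -0.02] shift [ 0.28 -0.03  2.58]
```

View pics/crop6.png

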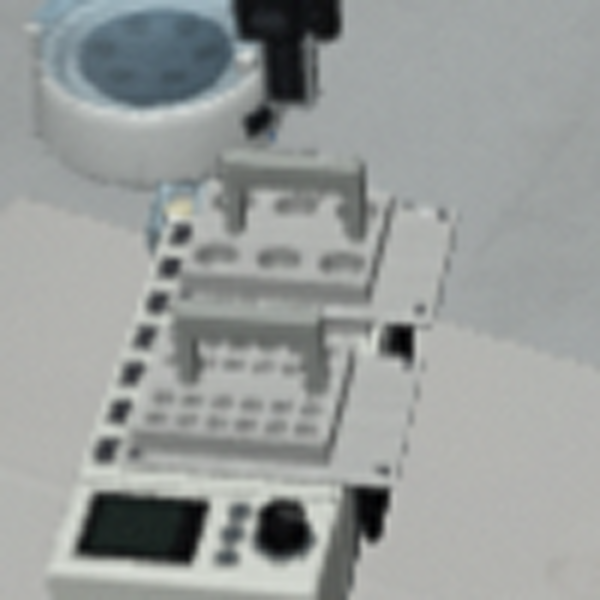

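The fingers straddle the bar's middle, at crop (290,103) above the bar centre (292,160). Descending and gripping.

```bash
python3 -m jog '[0,0,0,0.28,0,0,0.5, 0,0.05,0,0.28,0,0.8,0.5, 0,0.05,0,0.28,0,1.6,0.5, 0,0.05,0,0.28,0,2.2,0.5, 0,0.05,0,0.28,0,2.5,0.5, 0,0.05,0,0.28,0,2.5,0.5]'
python3 -m jog '[0,0,0,0,0,0,0.6, 0,0,0,0,0,0,0.75, 0,0,0,0,0,0,0.85, 0,0,0,0,0,0,1, 0,0,0,0,0,0,1, 0,0,0,0,0,0,1]' 50
python3 -c "
from to import *
where()"
```

```text
t: 6.9
eef_pos: [0.6411, -0.0223, 0.112]
tcp_rot: [-0.001, 0.989, 0.149, 0.0]
contact_force: [-0.5, 0.9, 0.2]
opening: 0.0429
t: 7.5
eef_pos: [0.6429, -0.0217, 0.1137]
tcp_rot: [-0.001, 0.989, 0.15, 0.002]
contact_force: [0.7, 2.4, 5.4]
opening: 0.0089
t 7.5 local mm [ -0.2  -0.8 113.7] yaw 17.2 zax [ 0.004  0.002 -1.   ] F [0.7 2.4 5.4] open 0.0089
```

```bash
python3 -m jog '[0,0,0,0,0,-0.1,1, 0,0,0,0,0,-0.3,1, 0,0,0,0,0,-0.5,1, 0,0,0,0,0,-0.5,1]'
python3 -c "
from to import *
where()"
```

```text
t: 7.9
eef_pos: [0.6426, -0.0222, 0.1261]
tcp_rot: [-0.001, 0.989, 0.15, 0.001]
contact_force: [1.8, 1.4, -1.3]
opening: 0.0089
t 7.9 local mm [ -0.6  -1.3 126.1] yaw 17.2 zax [ 0.003  0.002 -1.   ] F [ 1.8  1.4 -1.3] open 0.0089
```

```bash
python3 -m jog '[0,0,0,0,0,-0.5,1, 0,0,0,0,0,-1,1, 0,0,0,0,0,-1.5,1, 0,0,0,0,0,-2,1, 0,0,0,0,0,-2.5,1, 0,0,0,0,0,-3,1, 0,0,0,0,0,-3.4,1, 0,0,0,0,0,-3.4,1, 0,0,0,0,0,-3.4,1]'
python3 - <<'E'
from to import *
where()
C=np.array([.4418,-.346,0])
to(loc(0,0,.21,C,np.radians(-20)),-20,0)
S=grab('scene')['color'];T=grab('top')['color']
cv2.imwrite('pics/p8.png',np.hstack([cv2.resize(S[110:260,170:330],None,fx=3,fy=3),cv2.resize(T[120:270,200:306],None,fx=3,fy=3)]))
E
```

```text
t: 8.8
eef_pos: [0.6419, -0.0222, 0.2103]
tcp_rot: [-0.001, 0.989, 0.15, 0.001]
contact_force: [0.0, 0.2, -2.4]
opening: 0.0085
t 8.8 local mm [ -1.3  -1.1 210.3] yaw 17.2 zax [ 0.002  0.002 -1.   ] F [ 0.   0.2 -2.4] open 0.0085
 turn [-0.02 -0.02  6.2 ] shift [-11.48  10.    -0.03]
```

View pics/p8.png

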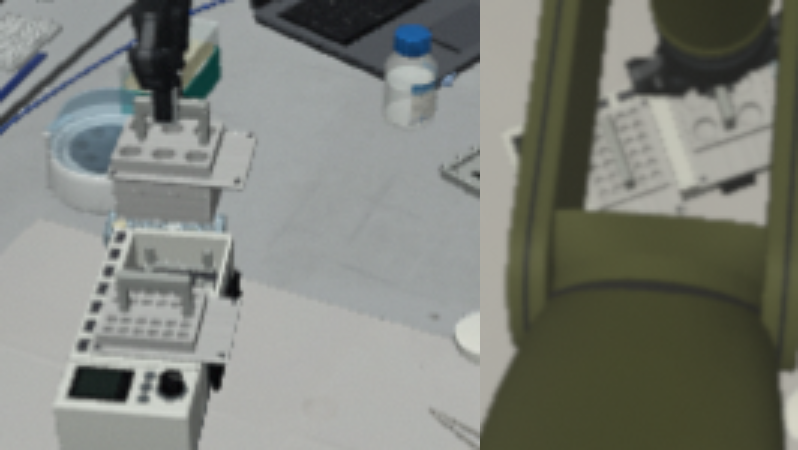

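The block hangs level, clear of the bay, and the fine block is still seated. Carrying it to above the cradle.

```bash
python3 -m jog '[0,0,0.2,-0.4,0.3,0,1, 0,0,0.7,-1.2,1.1,0,1, 0,0,1.3,-2.4,2.1,0,1, 0,0,2,-3.6,3.2,0,1, 0,0,2.6,-4.8,4.2,0,1, 0,0,3.3,-6,5.3,0,1, 0,0,3.9,-7.2,6.3,0,1, 0,0,4.6,-8.4,7.4,0,1, 0,0,5.2,-9.5,8.3,0,1, 0,0,5.7,-10.4,9.1,0,1, 0,0,6,-11,9.6,0,1, 0,0,6.15,-11.35,9.9,0,1, 0,0,6.2,-11.48,10,0,1, 0,0,6.2,-11.48,10,0,1, 0,0,6.2,-11.48,10,0,1]'
python3 - <<'E'
from to import *
C=np.array([.4418,-.346,0]);y=np.radians(-20)
where(C,y)
to(loc(0,0,.10,C,y),-20,0)
E
```

```text
t: 10.4
eef_pos: [0.4421, -0.3451, 0.2091]
tcp_rot: [-0.001, 0.985, -0.173, 0.001]
contact_force: [-0.0, 0.7, -2.7]
opening: 0.0087
t 10.4 local mm [ -0.    0.9 209.1] yaw -19.9 zax [ 0.002  0.003 -1.   ] F [-0.   0.7 -2.7] open 0.0087
 turn [-0.03 -0.01  0.01] shift [-0.    0.05  4.36]
```

```bash
python3 -m jog '[0,0,0,0,0,0.6,1, 0,0,0,0,0.05,1.4,1, 0,0,0,0,0.05,2.2,1, 0,0,0,0,0.05,3,1, 0,0,0,0,0.05,3.7,1, 0,0,0,0,0.05,4.2,1, 0,0,0,0,0.05,4.36,1, 0,0,0,0,0.05,4.36,1]'
python3 - <<'E'
from to import *
C=np.array([.4418,-.346,0]);y=np.radians(-20)
where(C,y)
S=grab('scene');s=cv2.resize(S['color'][125:200,290:390],None,fx=8,fy=8,interpolation=cv2.INTER_CUBIC)
def dot(p,c):
    u=proj(S,p); cv2.circle(s,(int((u[0]-290+.5)*8),int((u[1]-125+.5)*8)),3,c,-1)
zu=robot.get_obs()['eef_pos'][2]-.0737
for a in(-.04,.04):
    for b in (-.033,.033):
        dot(loc(a,b,zu,C,y),(0,0,255)); dot(loc(a,b,zu+.059,C,y),(255,0,0)); dot(loc(a*1.15,b*39/33,.005,C,y),(0,255,0))
cv2.imwrite('pics/p9.png',s)
E
```

```text
t: 11.2
eef_pos: [0.4418, -0.3464, 0.0999]
tcp_rot: [-0.001, 0.985, -0.173, 0.0]
contact_force: [0.2, 0.3, -2.5]
opening: 0.0086
t 11.2 local mm [ 0.1 -0.4 99.9] yaw -19.9 zax [ 0.001  0.003 -1.   ] F [ 0.2  0.3 -2.5] open 0.0086
```

View pics/p9.png

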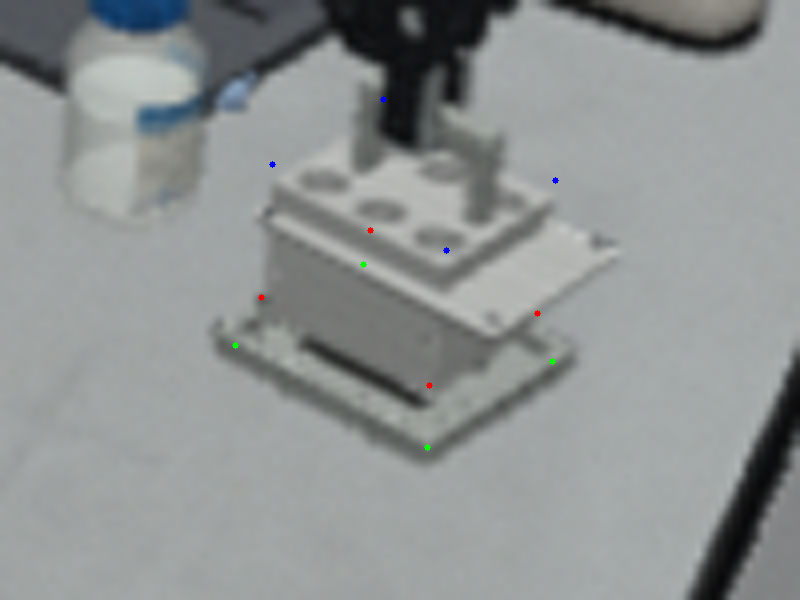

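The block is over the cradle, with lateral agreement of about 1 mm. It hangs about 8–10 mm lower in the fingers than assumed: the deck is at crop (445,285) against the predicted (446,250). I'll lower in small steps, watching the force.

```bash
python3 -m jog '[0,0,0,0,0,0.08,1, 0,0,0,0,0,0.16,1, 0,0,0,0,0,0.24,1, 0,0,0,0,0,0.32,1, 0,0,0,0,0,0.32,1]'; python3 -m jog '[0,0,0,0,0,0.06,1, 0,0,0,0,0,0.12,1, 0,0,0,0,0,0.12,1]'
```

```text
t: 11.75
eef_pos: [0.4414, -0.3468, 0.092]
tcp_rot: [-0.001, 0.985, -0.174, 0.001]
contact_force: [0.1, 0.2, -2.6]
opening: 0.0085
t: 12.05
eef_pos: [0.4414, -0.3468, 0.089]
tcp_rot: [-0.001, 0.985, -0.174, 0.001]
contact_force: [-0.4, 0.1, -3.1]
opening: 0.0087
```

```bash
python3 -m jog '[0,0,0,0,0,0.06,1, 0,0,0,0,0,0.12,1, 0,0,0,0,0,0.12,1]'; python3 -m jog '[0,0,0,0,0,0.06,1, 0,0,0,0,0,0.12,1, 0,0,0,0,0,0.12,1]'
```

```text
t: 12.35
eef_pos: [0.4414, -0.3468, 0.086]
tcp_rot: [-0.001, 0.985, -0.174, 0.0]
contact_force: [-0.9, 0.7, -2.6]
opening: 0.0088
t: 12.65
eef_pos: [0.4422, -0.3469, 0.0848]
tcp_rot: [-0.001, 0.985, -0.174, 0.002]
contact_force: [-0.6, 3.8, 8.7]
opening: 0.0084
```

Run:
```python
from to import *
C=np.array([.4418,-.346,0]);y=np.radians(-20)
where(C,y)
S=grab('scene');s=cv2.resize(S['color'][125:200,290:390],None,fx=8,fy=8,interpolation=cv2.INTER_CUBIC)
def dot(p,c):
    u=proj(S,p); cv2.circle(s,(int((u[0]-290+.5)*8),int((u[1]-125+.5)*8)),3,c,-1)
for a in(-.04,.04):
    for b in (-.033,.033):
        dot(loc(a,b,.013,C,y),(0,0,255)); dot(loc(a,b,.005,C,y),(0,255,0)); dot(loc(a,b,.064,C,y),(255,0,0))
cv2.imwrite('pics/p10.png',s)
```

```text
t 12.65 local mm [ 0.7 -0.7 84.8] yaw -20.0 zax [ 0.003  0.001 -1.   ] F [-0.6  3.8  8.7] open 0.0084
```

View pics/p10.png

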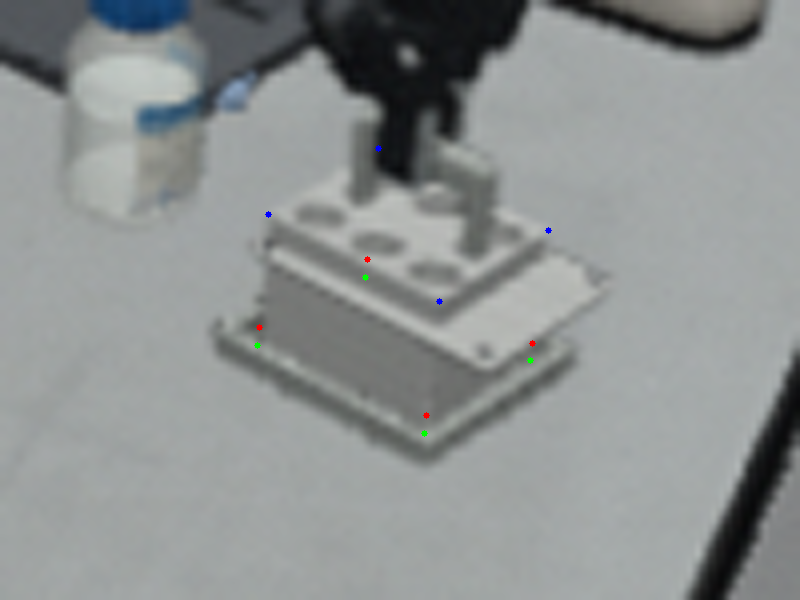

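The block sits inside the rim: the slot and lower edge are hidden behind it, and the deck at (440,318) is no higher than the seated prediction (440,301). It looks level. Relaxing, releasing and rising.

```bash
python3 -m jog '[0,0,0,0,0,-0.05,1, 0,0,0,0,0,-0.05,1, 0,0,0,0,0,-0.05,0.8, 0,0,0,0,0,-0.05,0.7, 0,0,0,0,0,-0.05,0.6, 0,0,0,0,0,-0.05,0.5, 0,0,0,0,0,-0.05,0.5]'; python3 -m jog '[0,0,0,0,0,-0.3,0.5, 0,0,0,0,0,-0.8,0.5, 0,0,0,0,0,-1.8,0.5, 0,0,0,0,0,-3,0.5, 0,0,0,0,0,-4.5,0.5, 0,0,0,0,0,-6,0.5, 0,0,0,0,0,-7,0.5, 0,0,0,0,0,-7,0.5, 0,0,0,0,0,-7,0.5]'
python3 - <<'E'
from to import *
S=grab('scene')['color']; T=grab('top')['color']
s=cv2.resize(S[120:270,180:380],(800,600),interpolation=cv2.INTER_CUBIC)
cv2.imwrite('pics/p11.png',s)
a=cv2.imread('pics/scene0.png').astype(int); d=np.abs(a-S).max(2)>40
n,l,st,ce=cv2.connectedComponentsWithStats(d.astype(np.uint8)); print([(st[k].tolist()) for k in range(1,n) if st[k,4]>15])
E
```

```text
t: 13.4
eef_pos: [0.4416, -0.3469, 0.0844]
tcp_rot: [-0.001, 0.985, -0.174, 0.001]
contact_force: [-0.1, -0.4, 0.2]
opening: 0.0427
t: 14.3
eef_pos: [0.4414, -0.3473, 0.2609]
tcp_rot: [-0.0, 0.985, -0.173, 0.002]
contact_force: [0.1, 0.1, -0.4]
opening: 0.0425
[[332, 0, 41, 93, 2409], [413, 0, 41, 210, 3797], [461, 14, 41, 189, 2946], [334, 141, 18, 16, 94], [334, 157, 12, 5, 16], [335, 162, 16, 11, 44], [348, 163, 9, 5, 25], [328, 168, 15, 8, 26], [215, 180, 30, 13, 185], [234, 190, 17, 17, 93], [531, 201, 15, 15, 46], [408, 214, 6, 40, 88], [520, 218, 32, 54, 504], [421, 236, 10, 5, 22], [412, 254, 38, 34, 906], [457, 258, 12, 18, 76]]
```

View pics/p11.png

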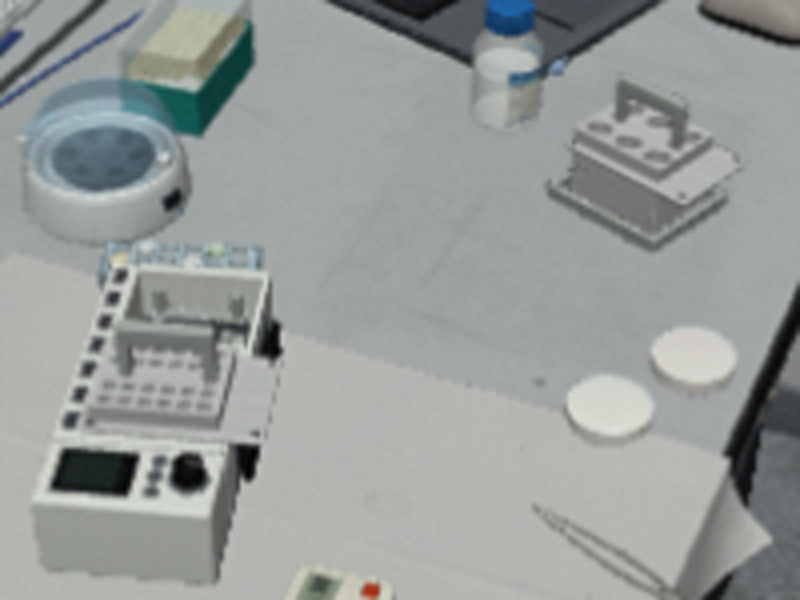

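The last picture shows the block standing level inside the cradle rim, from (570,130) to (740,240). The fine block is seated, the gripper is clear, and image changes are confined to the right bay, the cradle and the arm. Handing in.

```bash
python3 -c "
from to import *
where(); print(robot.close_job())"
```

```text
t 14.4 local mm [-290.  -250.8  258.6] yaw -20.0 zax [ 0.     0.003 -1.   ] F [ 1.   0.  -0.8] open 0.0425
the job is handed in; nothing more can be done
None
```

The six-well block now stands in the steel cradle, and I handed the job in at 14.4 s of the 67 s allowed; no verdict was reported. I pushed the right bay's plate to its stop (about 26 N) until the block sprang up. Then I gripped its bar at 50 N, lifted it straight out, carried it over and lowered it until it touched the floor (about 9 N).

**Last checks:**
- The final picture shows the block inside the cradle rim and level, judged by eye only.
- The fine-welled block is still seated in the left bay.
- Compared with the first scene picture, only the right bay, the cradle and the arm had changed.
- The gripper was about 17 cm above where it let go, with no contact force.

**What disagreed:**
- **Raised height:** the camera put the raised bar about 9 mm lower than the expected 14 mm rise. The block then sat lower in the fingers than planned. I allowed for this by lowering in small steps until it touched.
- **Bar thickness:** the gripper read about 8.5 to 9 mm on the 10 mm bar.

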